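# Clip the grate into the drip tray

### The arm

A 7-joint arm with a two-finger parallel gripper is mounted at the origin on a cart in front of the work surface, level with it; the furniture and walls round the work are solid. World frame = base frame: x ahead of the robot, y to its left, z up, the work surface at z = 0. Lengths are in mm, angles in rad, forces in N, time in s.
With the tool pointing down it reaches from about 400 to 925 mm from the base axis. Payload 5.6 kg.
Tool frame: the origin (TCP) lies midway between the tips of the shut fingers; the grasp point (between the pads) lies 19 mm behind it; z points along the fingers, y is the direction in which the jaws open and shut (so a half turn about z gives the same grasp; the last joint's range is limited). The gripper opens to 85 mm and grips with 20 to 120 N. Pads are 22 mm wide; open, the fingers measure 114 mm over their backs; the gripper's body (76 mm by 85 mm) begins 54 mm behind the grasp point. The pads swing forward as they close: fully open they stand 13 mm farther back than shut.
Start: joints at [1.164, 0.468, -0.012, 1.603, 0.006, 1.071, -0.056], TCP at [231.248, -607.481, 231.29] pointing down, gripper open.
Joint ranges: [-2.53, 2.53], [-0.31, 2.02], [-1.57, 1.55], [0.28, 2.44], [-1.29, 4.43], [0.15, 1.84], [-2.92, 2.92]. Speed limits (rad/s): [2.57, 2.57, 3.14, 3.14, 3.14, 3.14, 3.14].

### API

Orientations are given as [roll, pitch, yaw] about the fixed x, y, z axes, in that order (R = Rz(yaw) Ry(pitch) Rx(roll)).
In Python, from bench import manip gives the robot as it stands.
- The arm moves only by the shell command python3 -m creep 'ROWS'. ROWS is JSON, a list of rows, each an object of numbers: "dx", "dy", "dz": the shift along the tool's x, y, z in cm; "ax", "ay", "az": the turn, a rotation vector about the tool's x, y, z in rad; "gripper": the finger opening in cm, from 0 to 8.54. In form: [{"dx": .., "dy": .., "dz": .., "ax": .., "ay": .., "az": .., "gripper": ..}, ...]. A call has 1 to 5 rows; each row is the pose to reach, as a shift and turn from the pose commanded when the call began, along the tool's axes at that moment; what a row does not reach only later rows make up. A row lasts 1/12 s, in which the tool goes at most 41.7 mm and 7.16 degrees, less where a joint would pass 70% of its speed; a pose out of reach is approached as far as the arm can. A call with a gripper value outside its range is refused whole. The fingers move at their own pace and stop on an object; the grip force is fixed at half the most. Time passes only in rows, so rows that repeat a pose let the fingers close. It gives the time, the measured TCP pose, the force and the opening at its end, in the units of the state.
- manip.get_state(): the state, without advancing time (a new reading comes with each control period).
- manip.camera(name): name is "scene" or "side" or "wrist"; returns the picture (480x640x3 uint8, red, green, blue); there is no depth.
- manip.get_calibration(name): a dict with "fx", "fy", "cx", "cy" (pixels), "pose" (4x4, takes a point from camera to world coordinates). Camera axes: x right, y down, z forward; pixel columns grow to the right and rows downward; lengths in mm; the calibration is good to about 2 mm. A picture is of the moment at which its call begins: read the wrist's pose just before it. get_calibration takes no time and is no camera call; for the wrist camera it gives the pose at the moment of the call.
- manip.close_job(): hands the job in, once; it reports no verdict.
Trained networks look in the newest picture that a camera, given by its name, has taken for a name from the list of things; names that differ only in an ending like _2 or _b are one class to them, and where a whole thing is asked for, a point or a joint stands for the part that bears it (a point fixed in the world has none). Each returns a list of dicts, best first, with "confidence" (0 to 1); they miss things now and then, are a little off and sometimes report something else, mostly with a low value. They report only what shows in the picture. A call takes as long as a camera call. They do not tell look-alikes from the thing itself.
- manip.boxes_of(camera, target): "extent" ([left, top, right, bottom] in pixels, round what is visible of it).
The state is a dict: "t": time; "qpos": joint angles; "qvel": joint speeds; "tau": joint torques, N m; "position": TCP position; "ee_rot": TCP orientation; "wrist_force": force on the tool from outside, world axes, zero at the start; "moment": the same for the moment, N m; "grip_width": finger opening in mm.
Only numpy, scipy, OpenCV 4.12 (cv2) and the standard library are available. Lean on these libraries where they do the work, as an engineer would, in place of code of your own. Each camera call takes 0.05 s, during which the arm holds its last target. There are 200 camera calls.

### The job

Pick up the slotted steel grate by its upright handle, slide its two ears down into the sprung slots of the drip tray and press it down until it clicks past both clips and sits flat on the tray. Let go of it, and leave the solid black cover plate where it lies.

Things in the scene. Friction and masses are not known exactly. Their poses are not given: they have to be found in the camera images.
- grate: Slotted steel drip grate, flat: plate 90 (x) by 96 mm (y), 6 thick, an ear 20 mm wide midway on each y edge, 154 mm over the ear tips. On its middle a steel handle, an upright bar 14 mm thick (x), 46 long (y), top 42 mm above the plate's underside: grip across the 14 mm. 0.2 kg. Origin: centre of underside, z up; same after a half turn. Starts lying flat left or right of the tray.
- cover: Closing-time cover: solid black plastic, same shape, size and handle as the grate, lying on the other side of the tray. It must stay there. Origin: centre of its underside.
- drip_tray: Fixed tray: black foot 100 (x) by 196 mm (y), steel pan, rim 25 mm high. At each y end two steel cheeks, 60 to 72 mm from the centre, 59 high, form an upright slot for an ear: 30 mm wide in x, mouth flared to 50. Behind each slot a sprung wire clip, 66 high; its nose, 72 mm from the centre and 38 high, springs back over a seated ear. Origin: centre of underside. The ears lie along its y.
- tray_seat (a point): Centre of the pan's rim plane, 25 mm above the counter, axes as the tray's. With the grate home, its origin lies here, its y along the tray's y (either way round). The ears meet the clips about 20 mm higher; from there a downward push growing to 8 to 18 N, more than the grate's weight, takes it home, and the noses snap over the ears.
Things that resemble listed ones, but are neither listed nor needed, are in the scene too. Leave any brown or red look-alike of the grate alone.

How it is judged:
By the outcome, as a careful person would: the job done as asked, in the order asked, and still so for the second after the job is handed in, with the robot touching nothing.
It also fails if it takes over 38 s, if anything falls off the work surface, if the arm or the gripper's body presses on something with over 40 N, if the wrist force passes 120 N, or if a joint passes its speed limit or range.

## Working session

There is one attempt and no reset: what is moved stays moved. The work goes in short steps, Python scripts to look and compute and a shell command to move; the robot and the scene stay as the last step left them, time stands still between calls to the robot, and variables do not carry over. Pictures are saved under pics/ and viewed, about 8 in all and at most 12, crops included, and the job is handed in when it is done.

```bash
mkdir -p pics; cat > h.py <<'E'
import numpy as np,cv2
from bench import manip
from scipy.spatial.transform import Rotation as R
def snap(n,f=None):
    c=manip.get_calibration(n); im=manip.camera(n)
    if f: cv2.imwrite('pics/'+f,im[:,:,::-1])
    return c,im
def ray(c,u,v,z):
    P=np.array(c['pose']);d=P[:3,:3]@[(u-c['cx'])/c['fx'],(v-c['cy'])/c['fy'],1];o=P[:3,3]
    return o+d*(z-o[2])/d[2]
def proj(c,p):
    P=np.array(c['pose']);q=P[:3,:3].T@(np.asarray(p)-P[:3,3]);return np.array([c['fx']*q[0]/q[2]+c['cx'],c['fy']*q[1]/q[2]+c['cy']])
E
python3 - <<'E'
from h import *
print(manip.get_state())
for n in ['scene','side']:
    c,im=snap(n,n+'0.png'); print(n,np.round(np.array(c['pose']),3).tolist(),c['fx'],c['cx'],c['cy'])
    for t in ['grate','cover','drip_tray']:
        for b in manip.boxes_of(n,t):
            e=b['extent'];print(t,round(b['confidence'],2),np.round(e),np.round(ray(c,(e[0]+e[2])/2,(e[1]+e[3])/2,20)))
a=cv2.imread('pics/scene0.png');b=cv2.imread('pics/side0.png')
E
```

```text
{'t': 0.0, 'qpos': array([ 1.16400562,  0.46838757, -0.01157919,  1.60362868,  0.00598496,
        1.07138054, -0.05632385]), 'qvel': array([-5.33037418e-04, -7.49135600e-04, -1.36124540e-03, -3.40340515e-04,
       -7.41095336e-04, -5.29486811e-04,  8.96625813e-05]), 'tau': array([-7.22823788e-04, -5.32382369e+01,  2.12023733e-02, -2.51298040e+01,
        1.13546892e-02,  7.88791396e-03,  3.76721033e-06]), 'position': array([ 231.0117045 , -606.9703561 ,  230.32946933]), 'ee_rot': array([-3.13982704e+00,  1.21158884e-04,  3.63674718e-01]), 'wrist_force': array([-0.18599259, -0.57013087,  1.09121634]), 'moment': array([ 0.05900877, -0.03806078,  0.03311033]), 'grip_width': 85.66101560972501}
scene [[-0.677, -0.556, 0.481, -220.252], [-0.736, 0.514, -0.442, 575.928], [-0.001, -0.653, -0.757, 1198.296], [0.0, 0.0, 0.0, 1.0]] 621.2185853004447 331.80909231988386 244.32646984077522
grate 0.82 [389. 152. 433. 179.] [ 594. -474.   20.]
grate 0.81 [358. 188. 407. 224.] [ 536. -301.   20.]
grate 0.74 [349. 236. 399. 276.] [ 431. -162.   20.]
cover 0.6 [174. 314. 234. 361.] [520. 282.  20.]
drip_tray 0.93 [234. 232. 312. 305.] [568.  45.  20.]
side [[0.95, -0.164, 0.264, 95.477], [-0.31, -0.555, 0.772, -1371.778], [0.02, -0.816, -0.578, 985.271], [0.0, 0.0, 0.0, 1.0]] 596.647310914296 319.4757912662666 248.01200790247736
grate 0.74 [384. 324. 430. 372.] [ 605. -513.   20.]
grate 0.69 [278. 262. 312. 299.] [ 430. -203.   20.]
grate 0.56 [327. 286. 374. 322.] [ 536. -332.   20.]
cover 0.72 [282. 181. 298. 208.] [540. 226.  20.]
drip_tray 0.97 [290. 201. 349. 250.] [572.  25.  20.]
```

View pics/scene0.png

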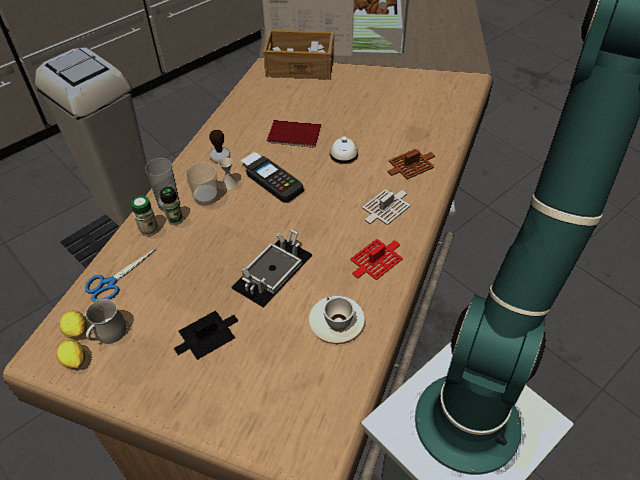

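View pics/side0.png

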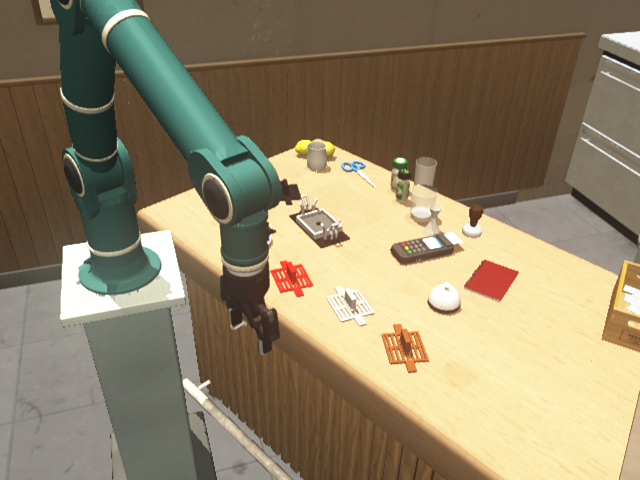

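Grate-like candidates in scene view: brown (411,164), steel (385,206), red (376,259) and solid black cover (206,334). The tray is at (272,268). By description the steel one is the target; next is a close crop of it and the tray.

```bash
python3 - <<'E'
import cv2,numpy as np
a=cv2.imread('pics/scene0.png');b=cv2.imread('pics/side0.png')
def c(i,x,y,w=80,h=60): return cv2.resize(i[y:y+h,x:x+w],(400,300),interpolation=cv2.INTER_CUBIC)
def d(i,x,y): return cv2.resize(i[y:y+75,x:x+100],(400,300),interpolation=cv2.INTER_CUBIC)
cv2.imwrite('pics/crop0.png',np.vstack([np.hstack([c(a,345,176),d(a,225,228)]),np.hstack([c(b,310,275),d(b,275,185)])]))
E
```

```text
(no output)
```

View pics/crop0.png

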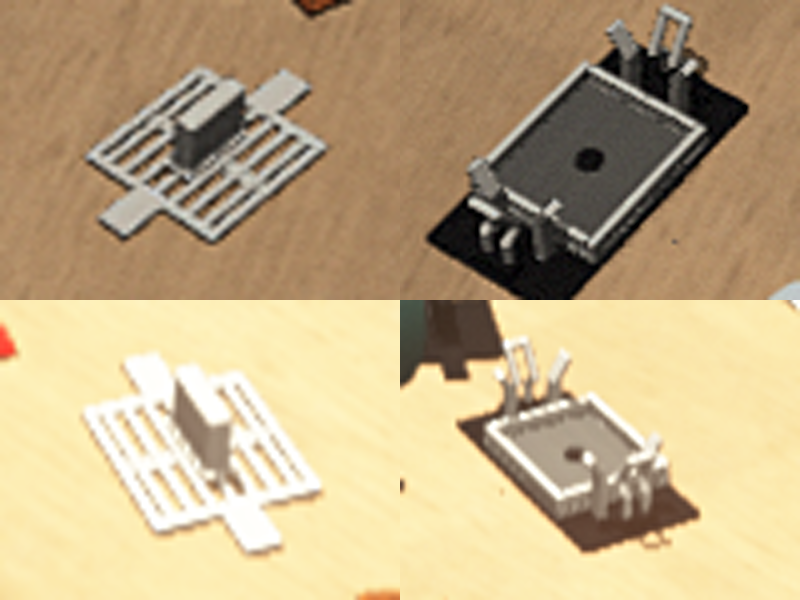

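Confirmed: slotted steel grate, upright handle, at scene (385,206) and side (350,304). The tray's ears direction runs along scene (250,285)→(298,243). Computing poses.

```bash
python3 - <<'E'
from h import *
from scipy.optimize import least_squares
C={n:manip.get_calibration(n) for n in('scene','side')}
G={'scene':[(362.6,207.4),(385,189.6),(410.2,205.4),(387.6,224.4),(405,192),(367.4,221.4)],'side':[(326.6,297),(357.6,289.4),(374.4,313),(342,321.4),(338,286.4),(363,325)]}
for n in G:
    p=np.array([ray(C[n],u,v,5)[:2] for u,v in G[n]]);e=p[4]-p[5]
    print(n,p.round().tolist(),'c',p[:4].mean(0).round(1),p[4:].mean(0).round(1),'len',np.hypot(*e),'yaw',np.degrees(np.arctan2(e[1],e[0])))
T=[(272.5,244.5),(300.75,260),(273,289.25),(245,275.5)]
p=np.array([ray(C['scene'],u,v,25)[:2] for u,v in T]);print(p.round().tolist(),p.mean(0))
for a,b in((0,3),(1,2),(0,1),(3,2)):
    e=p[a]-p[b];print(np.hypot(*e),np.degrees(np.arctan2(e[1],e[0])))
print('foot',ray(C['scene'],312,254.25,3).round(),ray(C['scene'],232,287.5,3).round())
p=[ray(C['side'],u,v,2)[:2].round() for u,v in((289.5,215.5),(321.25,247.5),(350,238.75))];print(p,(p[0]+p[2])/2)
E
```

```text
scene [[578.0, -269.0], [585.0, -362.0], [497.0, -368.0], [490.0, -274.0], [542.0, -395.0], [533.0, -243.0]] c [ 537.7 -318.3] [ 537.5 -319. ] len 153.11009418087156 yaw -86.942668799304
side [[494.0, -274.0], [581.0, -268.0], [587.0, -366.0], [500.0, -371.0], [536.0, -242.0], [545.0, -398.0]] c [ 540.6 -319.7] [ 540.3 -319.9] len 156.52789276841355 yaw 93.09276346392795
[[625.0, 0.0], [540.0, -19.0], [517.0, 87.0], [594.0, 111.0]] [569.00584039  44.92505209]
114.59341410301504 -74.02095542446168
108.39823414634324 -77.70316545698722
87.7793596248004 12.591182710396515
80.67375491118256 16.853812001811452
foot [549. -63.   3.] [601. 147.   3.]
[array([510., 131.]), array([550., -59.]), array([645., -40.])] [577.5  45.5]
```

```bash
cat >> h.py <<'E'
def go(x,y,z,yaw):
    s=manip.get_state();r=R.from_euler('xyz',s['ee_rot']);d=r.inv().apply(np.array([x,y,z])-s['position'])/10
    w=(r.inv()*R.from_euler('xyz',[np.pi,0,np.radians(yaw)])).as_rotvec()
    print('need d',d.round(2),'a',w.round(3),'t',round(s['t'],2),'pos',s['position'].round(1),'F',s['wrist_force'].round(1),'w',round(s['grip_width'],1))
E
python3 -m creep '[{"dx":3.9,"dy":-1.6,"dz":0.8,"az":-0.124,"gripper":8.5},{"dx":7.8,"dy":-3.2,"dz":1.6,"az":-0.248,"gripper":8.5},{"dx":11.7,"dy":-4.8,"dz":2.4,"az":-0.372,"gripper":8.5},{"dx":15.6,"dy":-6.4,"dz":3.2,"az":-0.496,"gripper":8.5},{"dx":19.5,"dy":-8,"dz":4,"az":-0.62,"gripper":8.5}]'
python3 -c "from h import *;go(539,-319,150,93.2)"
```

```text
need d [ 39.03 -16.01   8.12] a [-0.    -0.    -1.263] t 0.4 pos [ 231.2 -607.4  231.1] F [ 0.3 -1.  -0.2] w 85.2$[0]: bad value
```

```bash

python3 -m creep '[{"dx":3.9,"dy":-1.6,"dz":0.8,"ax":0,"ay":0,"az":-0.124,"gripper":8.5},{"dx":7.8,"dy":-3.2,"dz":1.6,"ax":0,"ay":0,"az":-0.248,"gripper":8.5},{"dx":11.7,"dy":-4.8,"dz":2.4,"ax":0,"ay":0,"az":-0.372,"gripper":8.5},{"dx":15.6,"dy":-6.4,"dz":3.2,"ax":0,"ay":0,"az":-0.496,"gripper":8.5},{"dx":19.5,"dy":-8,"dz":4,"ax":0,"ay":0,"az":-0.62,"gripper":8.5}]'
python3 -c "from h import *;go(539,-319,150,93.2)"
```

```text
t: 0.82
position: [381.7, -466.2, 192.4]
ee_rot: [3.141, 0.0, 0.989]
wrist_force: [0.8, -1.3, -0.3]
grip_width: 84.6
need d [20.94  5.06  4.24] a [ 0.001  0.    -0.637] t 0.82 pos [ 381.7 -466.2  192.4] F [ 0.8 -1.3 -0.3] w 84.6
```

```bash

python3 -m creep '[{"dx":4,"dy":1,"dz":0.8,"ax":0,"ay":0,"az":-0.124,"gripper":8.5},{"dx":8,"dy":2,"dz":1.6,"ax":0,"ay":0,"az":-0.248,"gripper":8.5},{"dx":12,"dy":3,"dz":2.4,"ax":0,"ay":0,"az":-0.372,"gripper":8.5},{"dx":16,"dy":4,"dz":3.2,"ax":0,"ay":0,"az":-0.496,"gripper":8.5},{"dx":20,"dy":4.9,"dz":4,"ax":0,"ay":0,"az":-0.62,"gripper":8.5}]'
python3 -m creep '[{"dx":0.4,"dy":0,"dz":0,"ax":0,"ay":0,"az":0,"gripper":8.5},{"dx":0.4,"dy":0,"dz":0,"ax":0,"ay":0,"az":0,"gripper":8.5}]'
python3 - <<'E'
from h import *
go(539,-319,150,93.2)
c,im=snap('wrist','w1.png')
print(np.round(c['pose'],3).tolist(),c['fx'])
for x,y in((0,77),(0,-77),(45,48),(-45,48),(-45,-48),(45,-48)):
    a=np.radians(3.2);print(proj(c,[539+x*np.cos(a)-y*np.sin(a),-319+x*np.sin(a)+y*np.cos(a),6]).round())
E
```

```text
t: 1.23
position: [532.4, -327.9, 152.6]
ee_rot: [3.141, 0.001, 1.609]
wrist_force: [-0.3, 0.1, -0.0]
grip_width: 85.4
t: 1.4
position: [532.9, -321.2, 152.1]
ee_rot: [3.142, -0.002, 1.61]
wrist_force: [-0.4, 0.1, -0.3]
grip_width: 84.9
need d [0.19 0.62 0.21] a [ 0.    -0.002 -0.017] t 1.4 pos [ 532.9 -321.2  152.1] F [-0.4  0.1 -0.3] w 84.9
[[0.999, 0.038, 0.011, 531.336], [0.039, -0.96, -0.278, -250.345], [-0.0, 0.278, -0.961, 295.158], [0.0, 0.0, 0.0, 1.0]] 424.98691424254713
[323. 105.]
[325. 321.]
[391. 150.]
[256. 152.]
[263. 286.]
[386. 284.]
```

View pics/w1.png

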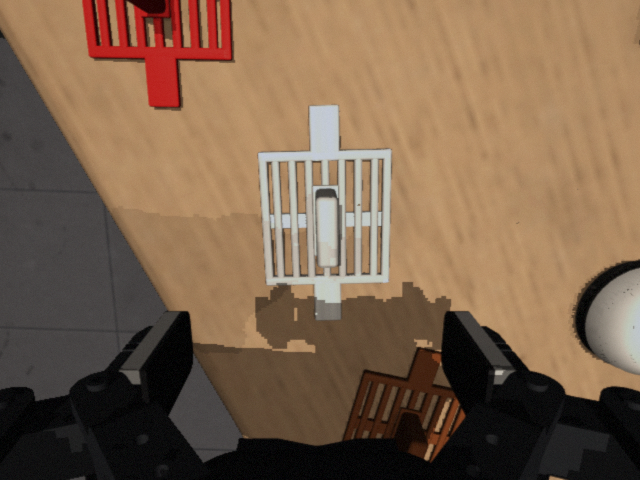

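Wrist view: the steel grate sits at (326,217), ear tips (323,104) and (328,320), within 3 px of prediction (≈1.5 mm in x). Descending and gripping.

```bash

python3 -m creep '[{"dx":0.2,"dy":0.75,"dz":3.5,"ax":0,"ay":0,"az":-0.02,"gripper":8.5},{"dx":0.2,"dy":0.75,"dz":7,"ax":0,"ay":0,"az":-0.02,"gripper":8.5},{"dx":0.2,"dy":0.75,"dz":10,"ax":0,"ay":0,"az":-0.02,"gripper":8.5},{"dx":0.2,"dy":0.75,"dz":12.5,"ax":0,"ay":0,"az":-0.02,"gripper":8.5},{"dx":0.2,"dy":0.75,"dz":14.1,"ax":0,"ay":0,"az":-0.02,"gripper":8.5}]'
python3 -m creep '[{"dx":0,"dy":0,"dz":0,"ax":0,"ay":0,"az":0,"gripper":8.5},{"dx":0,"dy":0,"dz":0,"ax":0,"ay":0,"az":0,"gripper":8.5},{"dx":0,"dy":0,"dz":0,"ax":0,"ay":0,"az":0,"gripper":4}]'
python3 -c "from h import *;go(540.5,-319,11,93.5)"
```

```text
t: 1.87
position: [535.3, -325.1, 9.0]
ee_rot: [-3.138, -0.0, 1.619]
wrist_force: [0.0, 0.1, -0.2]
grip_width: 85.1
t: 2.12
position: [538.7, -324.6, 13.1]
ee_rot: [3.14, 0.002, 1.622]
wrist_force: [0.5, -0.8, 1.6]
grip_width: 75.2
need d [0.55 0.21 0.21] a [ 0.001  0.002 -0.01 ] t 2.12 pos [ 538.7 -324.6   13.1] F [ 0.5 -0.8  1.6] w 75.2
```

```bash

python3 -m creep '[{"dx":0.3,"dy":0.2,"dz":0.2,"ax":0,"ay":0,"az":-0.01,"gripper":4},{"dx":0.3,"dy":0.2,"dz":0.2,"ax":0,"ay":0,"az":-0.01,"gripper":4}]'
python3 -c "from h import *;go(540.5,-319,11,93.5)"
```

```text
t: 2.28
position: [541.3, -319.8, 11.1]
ee_rot: [3.139, 0.001, 1.634]
wrist_force: [0.2, -0.1, -0.3]
grip_width: 51.1
need d [ 0.09 -0.08  0.01] a [0.002 0.001 0.002] t 2.28 pos [ 541.3 -319.8   11.1] F [ 0.2 -0.1 -0.3] w 51.1
```

Settled within 1 mm. Close, then lift.

```bash

python3 -m creep '[{"dx":0,"dy":0,"dz":0,"ax":0,"ay":0,"az":0,"gripper":0},{"dx":0,"dy":0,"dz":0,"ax":0,"ay":0,"az":0,"gripper":0},{"dx":0,"dy":0,"dz":0,"ax":0,"ay":0,"az":0,"gripper":0},{"dx":0,"dy":0,"dz":0,"ax":0,"ay":0,"az":0,"gripper":0},{"dx":0,"dy":0,"dz":0,"ax":0,"ay":0,"az":0,"gripper":0}]'
python3 -m creep '[{"dx":0,"dy":0,"dz":0,"ax":0,"ay":0,"az":0,"gripper":0},{"dx":0,"dy":0,"dz":-3,"ax":0,"ay":0,"az":0,"gripper":0},{"dx":0,"dy":0,"dz":-7,"ax":0,"ay":0,"az":0,"gripper":0},{"dx":0,"dy":0,"dz":-11,"ax":0,"ay":0,"az":0,"gripper":0},{"dx":0,"dy":0,"dz":-14,"ax":0,"ay":0,"az":0,"gripper":0}]'
python3 -c "from h import *;go(576,44,160,102.5)"
```

```text
t: 2.7
position: [540.6, -320.0, 10.4]
ee_rot: [3.141, 0.001, 1.634]
wrist_force: [-1.2, 0.3, 5.9]
grip_width: 13.2
t: 3.12
position: [540.7, -319.8, 152.1]
ee_rot: [3.14, 0.001, 1.634]
wrist_force: [1.3, -0.5, -1.0]
grip_width: 12.9
need d [36.08  5.82 -0.81] a [ 0.001  0.001 -0.155] t 3.12 pos [ 540.7 -319.8  152.1] F [ 1.3 -0.5 -1. ] w 12.9
```

```bash

python3 -m creep '[{"dx":4,"dy":0.5,"dz":-0.2,"ax":0,"ay":0,"az":-0.05,"gripper":0},{"dx":8,"dy":1,"dz":-0.5,"ax":0,"ay":0,"az":-0.1,"gripper":0},{"dx":12,"dy":2,"dz":-1,"ax":0,"ay":0,"az":-0.15,"gripper":0},{"dx":16,"dy":3,"dz":-1,"ax":0,"ay":0,"az":-0.15,"gripper":0},{"dx":19,"dy":4,"dz":-1,"ax":0,"ay":0,"az":-0.15,"gripper":0}]'
python3 -m creep '[{"dx":0,"dy":0,"dz":0,"ax":0,"ay":0,"az":0,"gripper":0},{"dx":0,"dy":0,"dz":0,"ax":0,"ay":0,"az":0,"gripper":0},{"dx":0,"dy":0,"dz":0,"ax":0,"ay":0,"az":0,"gripper":0}]'
python3 - <<'E'
from h import *
go(576,44,160,102.5)
c,im=snap('wrist','w2.png')
a=np.radians(12.5)
np.save('c2.npy',c,allow_pickle=True)
for x,y,z in((50,98,3),(-50,98,3),(-50,-98,3),(50,-98,3),(0,0,12)):
    print(x,y,proj(c,[576+x*np.cos(a)-y*np.sin(a),44+x*np.sin(a)+y*np.cos(a),z]).round())
E
```

```text
t: 3.53
position: [567.9, -123.7, 159.7]
ee_rot: [3.142, -0.001, 1.786]
wrist_force: [0.9, 0.6, -2.3]
grip_width: 13.0
t: 3.78
position: [567.7, -128.2, 159.1]
ee_rot: [-3.14, 0.0, 1.784]
wrist_force: [-0.8, -1.6, -1.9]
grip_width: 13.1
need d [16.66  4.45 -0.1 ] a [-0.001  0.    -0.005] t 3.78 pos [ 567.7 -128.2  159.1] F [-0.8 -1.6 -1.9] w 13.1
50 98 [ 487. -252.]
-50 98 [ 304. -251.]
-50 -98 [308. 121.]
50 -98 [456. 121.]
0 0 [391. -51.]
```

View pics/w2.png

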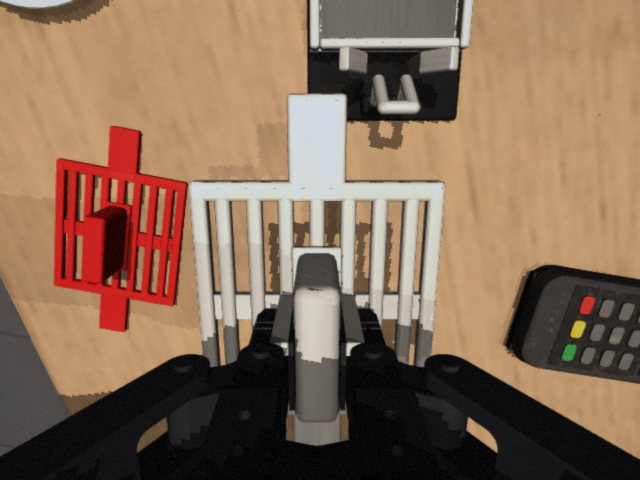

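The tray foot's near corners show at (309,120) and (457,120), predicted (308,121) and (456,121), so the tray pose holds. The held grate's ear tip is at (317,95), plate edge level at v=185. Checking the grate's offset in the hand.

```bash
python3 - <<'E'
from h import *
c=np.load('c2.npy',allow_pickle=True).item();s=manip.get_state()
r=R.from_euler('xyz',s['ee_rot'])
for u,v in((317,95),(289,96),(346,96),(190,183),(444,183)):
    p=ray(c,u,v,155);print(u,v,(r.inv().apply(p-s['position'])).round(1))
im=cv2.imread('pics/w2.png')
print(c['cx'],np.degrees(s['ee_rot']))
go(576,44,140,102.3)
E
```

```text
317 95 [78.8  1.3  4.1]
289 96 [78.5 -7.8  4.1]
346 96 [78.5 10.8  4.1]
190 183 [ 49.9 -42.6   4.1]
444 183 [50.1 45.4  4. ]
316.73948621417253 [-1.79922834e+02  2.87188787e-02  1.02097305e+02]
need d [16.76  4.45  1.9 ] a [-0.001  0.    -0.004] t 3.83 pos [ 567.7 -129.2  159.1] F [-1.1 -0.2 -2.6] w 13.0
```

```bash

python3 -m creep '[{"dx":4,"dy":1.1,"dz":0,"ax":0,"ay":0,"az":0,"gripper":0},{"dx":8,"dy":2.2,"dz":0.5,"ax":0,"ay":0,"az":0,"gripper":0},{"dx":12,"dy":3.3,"dz":1,"ax":0,"ay":0,"az":0,"gripper":0},{"dx":15,"dy":4.1,"dz":2,"ax":0,"ay":0,"az":0,"gripper":0},{"dx":16.6,"dy":4.35,"dz":3,"ax":0,"ay":0,"az":0,"gripper":0}]'
python3 -m creep '[{"dx":0,"dy":0,"dz":0,"ax":0,"ay":0,"az":0,"gripper":0},{"dx":0,"dy":0,"dz":0,"ax":0,"ay":0,"az":0,"gripper":0},{"dx":0,"dy":0,"dz":0,"ax":0,"ay":0,"az":0,"gripper":0}]'
python3 - <<'E'
from h import *
go(575,42.5,95,102.3)
c,im=snap('wrist'); a=np.radians(12.5)
d,sc=snap('scene');e,sd=snap('side')
for x,y,z in((50,98,3),(-50,98,3),):
    print(x,y,proj(c,[576+x*np.cos(a)-y*np.sin(a),44+x*np.sin(a)+y*np.cos(a),z]).round())
q=lambda i,p:cv2.resize(i[p[1]:p[1]+90,p[0]:p[0]+120],(400,300),interpolation=cv2.INTER_CUBIC)
o=np.vstack([cv2.resize(im,(400,300)),q(sc,(215,205))]);o2=np.vstack([cv2.resize(im[:240,160:480],(400,300)),q(sd,(260,160))])
cv2.imwrite('pics/w3.png',np.hstack([o,o2])[:,:,::-1])
E
```

```text
t: 4.25
position: [576.1, 47.5, 129.8]
ee_rot: [3.14, -0.002, 1.786]
wrist_force: [0.4, 0.2, -1.5]
grip_width: 13.3
t: 4.5
position: [576.0, 41.3, 129.5]
ee_rot: [-3.141, 0.001, 1.781]
wrist_force: [0.5, -0.6, -2.6]
grip_width: 13.4
need d [ 0.15 -0.07  3.45] a [-0.001  0.001 -0.005] t 4.5 pos [576.   41.3 129.5] F [ 0.5 -0.6 -2.6] w 13.4
50 98 [400.  64.]
-50 98 [230.  65.]
```

View pics/w3.png

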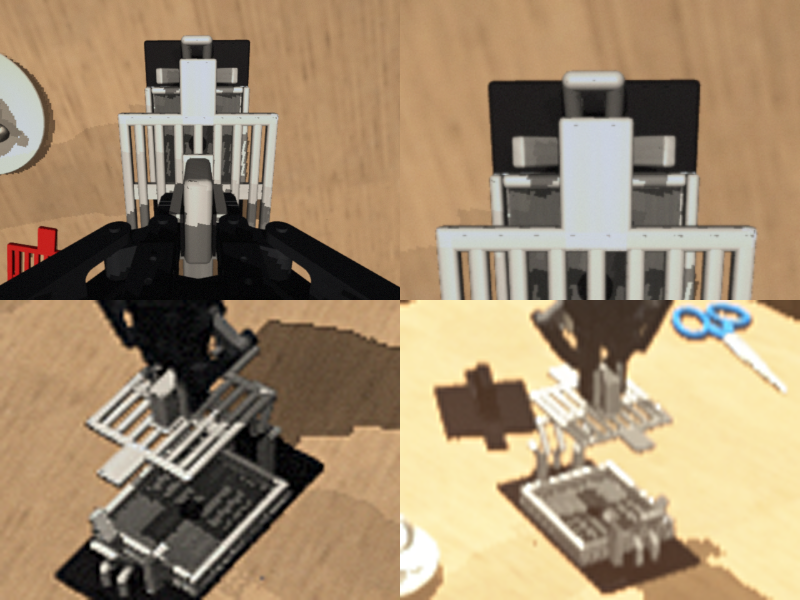

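The grate is level above the tray: ear at wrist (317.6,~90), cheeks and clip centred at (314.7,~75), foot corners (232,65) and (400,64) as predicted. I'll shift about 1 mm sideways, then lower.

```bash

python3 -m creep '[{"dx":0.15,"dy":-0.12,"dz":1.5,"ax":0,"ay":0,"az":0,"gripper":0},{"dx":0.15,"dy":-0.12,"dz":3,"ax":0,"ay":0,"az":0,"gripper":0},{"dx":0.15,"dy":-0.12,"dz":4.5,"ax":0,"ay":0,"az":0,"gripper":0},{"dx":0.15,"dy":-0.12,"dz":5.5,"ax":0,"ay":0,"az":0,"gripper":0},{"dx":0.15,"dy":-0.12,"dz":6.3,"ax":0,"ay":0,"az":0,"gripper":0}]'
python3 -m creep '[{"dx":0,"dy":0,"dz":0.1,"ax":0,"ay":0,"az":0,"gripper":0},{"dx":0,"dy":0,"dz":0.1,"ax":0,"ay":0,"az":0,"gripper":0}]'
python3 -c "from h import *;go(575,42.5,35.5,102.3)"
```

```text
t: 5.07
position: [574.1, 43.8, 65.9]
ee_rot: [-3.141, 0.0, 1.782]
wrist_force: [-0.8, 0.2, -0.9]
grip_width: 13.3
t: 5.23
position: [574.3, 44.7, 65.6]
ee_rot: [-3.141, -0.0, 1.783]
wrist_force: [-0.2, 0.1, -2.6]
grip_width: 13.5
need d [-0.23  0.03  3.01] a [-0.    -0.    -0.002] t 5.23 pos [574.3  44.7  65.6] F [-0.2  0.1 -2.6] w 13.5
```

```bash

python3 -m creep '[{"dx":-0.1,"dy":0,"dz":0.4,"ax":0,"ay":0,"az":0,"gripper":0},{"dx":-0.1,"dy":0,"dz":0.8,"ax":0,"ay":0,"az":0,"gripper":0},{"dx":-0.1,"dy":0,"dz":1.2,"ax":0,"ay":0,"az":0,"gripper":0},{"dx":-0.1,"dy":0,"dz":1.5,"ax":0,"ay":0,"az":0,"gripper":0}]'
python3 -m creep '[{"dx":0,"dy":0,"dz":0.3,"ax":0,"ay":0,"az":0,"gripper":0},{"dx":0,"dy":0,"dz":0.6,"ax":0,"ay":0,"az":0,"gripper":0},{"dx":0,"dy":0,"dz":0.8,"ax":0,"ay":0,"az":0,"gripper":0}]'
python3 -c "from h import *;go(575,42.5,35.5,102.3)"
```

```text
t: 5.57
position: [575.6, 44.0, 51.8]
ee_rot: [3.139, 0.001, 1.783]
wrist_force: [-3.9, -1.7, 19.3]
grip_width: 13.6
t: 5.82
position: [574.0, 43.9, 42.1]
ee_rot: [-3.141, 0.0, 1.784]
wrist_force: [-0.7, 0.2, -3.8]
grip_width: 13.2
need d [-0.16  0.07  0.66] a [-0.001  0.    -0.002] t 5.82 pos [574.   43.9  42.1] F [-0.7  0.2 -3.8] w 13.2
```

```bash

python3 -m creep '[{"dx":0,"dy":0,"dz":0.3,"ax":0,"ay":0,"az":0,"gripper":0},{"dx":0,"dy":0,"dz":0.6,"ax":0,"ay":0,"az":0,"gripper":0},{"dx":0,"dy":0,"dz":0.8,"ax":0,"ay":0,"az":0,"gripper":0}]'
python3 -m creep '[{"dx":0,"dy":0,"dz":0.2,"ax":0,"ay":0,"az":0,"gripper":0},{"dx":0,"dy":0,"dz":0.2,"ax":0,"ay":0,"az":0,"gripper":0}]'
```

```text
t: 6.07
position: [573.9, 43.8, 35.3]
ee_rot: [-3.14, 0.001, 1.784]
wrist_force: [-9.8, -2.6, 26.6]
grip_width: 13.4
t: 6.23
position: [573.9, 43.8, 35.2]
ee_rot: [-3.14, 0.002, 1.784]
wrist_force: [-10.7, -3.5, 23.4]
grip_width: 12.9
```

Hard stop at z 35.2, matching grasp height 10.4 + 25. The jam force 19 N came and went at 20 mm above. Release, then retreat and look.

```bash

python3 -m creep '[{"dx":0,"dy":0,"dz":-0.3,"ax":0,"ay":0,"az":0,"gripper":0},{"dx":0,"dy":0,"dz":-0.3,"ax":0,"ay":0,"az":0,"gripper":5},{"dx":0,"dy":0,"dz":-0.3,"ax":0,"ay":0,"az":0,"gripper":5},{"dx":0,"dy":0,"dz":-0.3,"ax":0,"ay":0,"az":0,"gripper":5},{"dx":0,"dy":0,"dz":-0.3,"ax":0,"ay":0,"az":0,"gripper":5}]'
python3 -m creep '[{"dx":0,"dy":0,"dz":-1.5,"ax":0,"ay":0,"az":0,"gripper":5},{"dx":0,"dy":0,"dz":-4,"ax":0,"ay":0,"az":0,"gripper":5},{"dx":0,"dy":0,"dz":-8,"ax":0,"ay":0,"az":0,"gripper":5},{"dx":-2,"dy":0,"dz":-12,"ax":0,"ay":0,"az":0,"gripper":5},{"dx":-4,"dy":0,"dz":-15,"ax":0,"ay":0,"az":0,"gripper":5}]'
python3 - <<'E'
from h import *
c,im=snap('wrist');d,sc=snap('scene');e,sd=snap('side')
q=lambda i,p:cv2.resize(i[p[1]:p[1]+75,p[0]:p[0]+100],(400,300),interpolation=cv2.INTER_CUBIC)
o=np.vstack([cv2.resize(im,(400,300)),q(sc,(225,220))]);o2=np.vstack([cv2.resize(im[40:280,160:480],(400,300)),q(sd,(270,180))])
cv2.imwrite('pics/w4.png',np.hstack([o,o2])[:,:,::-1])
a=np.radians(12.5)
for n,C in(('w',c),('scene',d),('side',e)):
    for x,y,z in((45,48,31),(-45,48,31),(-45,-48,31),(45,-48,31),(0,77,31),(0,-77,31),(0,23,67),(0,-23,67)):
        print(n,x,y,proj(C,[575+x*np.cos(a)-y*np.sin(a),44+x*np.sin(a)+y*np.cos(a),z]).round(1))
E
```

```text
t: 6.65
position: [574.3, 44.2, 35.3]
ee_rot: [-3.141, -0.0, 1.784]
wrist_force: [-0.2, 0.0, 0.1]
grip_width: 50.0
t: 7.07
position: [582.9, 6.9, 187.8]
ee_rot: [3.141, -0.001, 1.788]
wrist_force: [0.4, -0.4, -0.1]
grip_width: 49.9
w 45 48 [382.8  94.2]
w -45 48 [247.9  94.2]
w -45 -48 [253.9 233.2]
w 45 -48 [377.2 233.1]
w 0 77 [315.3  46.9]
w 0 -77 [315.6 270.5]
w 0 23 [315.3 134.9]
w 0 -23 [315.4 209.8]
scene 45 48 [244.4 268.2]
scene -45 48 [273.8 285.3]
scene -45 -48 [298.3 259.4]
scene 45 -48 [269.3 243.4]
scene 0 77 [251.1 284.7]
scene 0 -77 [290.8 244. ]
scene 0 23 [264.3 260.4]
scene 0 -23 [276.4 248.1]
side 45 48 [323.2 207.8]
side -45 48 [297.4 215.3]
side -45 -48 [313.5 230.9]
side 45 -48 [339.9 222.7]
side 0 77 [305.7 207.1]
side 0 -77 [332.1 231.6]
side 0 23 [314.8 205.1]
side 0 -23 [322.7 212.3]
```

View pics/w4.png

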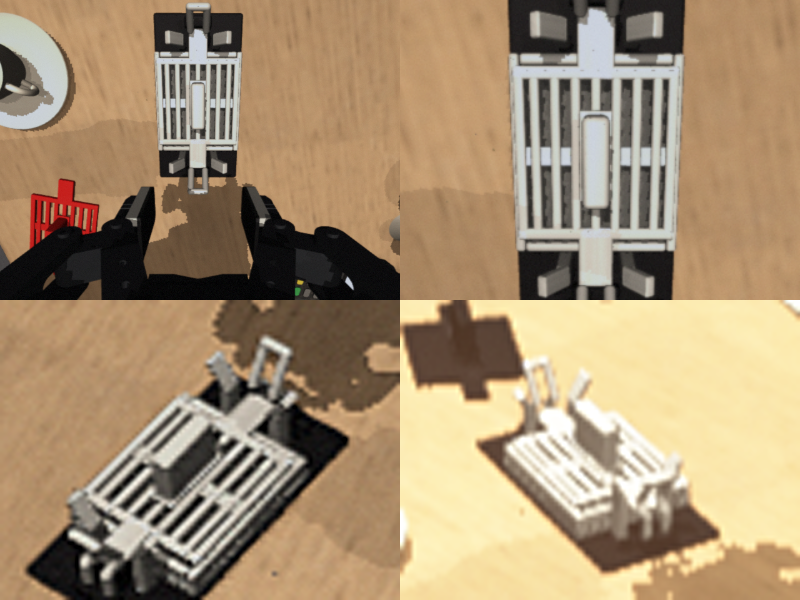

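```bash

python3 -m creep '[{"dx":-2,"dy":0,"dz":2,"ax":0,"ay":0,"az":0,"gripper":5},{"dx":-4,"dy":0,"dz":4,"ax":0,"ay":0,"az":0,"gripper":5},{"dx":-5,"dy":0,"dz":5,"ax":0,"ay":0,"az":0,"gripper":5},{"dx":-5,"dy":0,"dz":5,"ax":0,"ay":0,"az":0,"gripper":5},{"dx":-5,"dy":0,"dz":5,"ax":0,"ay":0,"az":0,"gripper":5}]'
python3 - <<'E'
from h import *
c,im=snap('wrist','w5.png');a=np.radians(12.5)
np.save('c5.npy',c,allow_pickle=True)
u=np.array([np.cos(a),np.sin(a),0]);v=np.array([-u[1],u[0],0])
d,sc=snap('scene')
for b in manip.boxes_of('scene','cover')[:2]:print(b)
p=[proj(c,np.array([575,44,z])+v*y) for y,z in((98,3),(-98,3),(48,31),(-48,31),(77,31),(-77,31),(54,25),(-54,25))];print(np.round(p).tolist())
cv2.imwrite('pics/w5c.png',cv2.resize(im[0:360,140:500],(600,600),interpolation=cv2.INTER_CUBIC)[:,:,::-1])
E
```

```text
t: 7.63
position: [592.5, -43.2, 134.4]
ee_rot: [-3.139, -0.002, 1.783]
wrist_force: [0.6, 0.5, -0.2]
grip_width: 50.0
{'extent': [173.0, 310.2, 236.9, 362.3], 'confidence': 0.97}
[[317.0, -104.0], [318.0, 242.0], [317.0, -16.0], [318.0, 172.0], [317.0, -82.0], [318.0, 221.0], [317.0, -25.0], [318.0, 181.0]]
```

View pics/w5c.png

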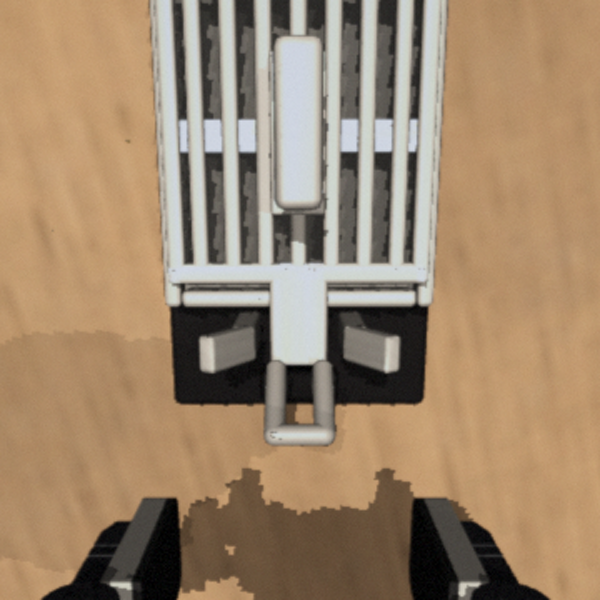

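```bash
python3 - <<'E'
from h import *
a=np.radians(12.5);u=np.array([np.cos(a),np.sin(a),0]);v=np.array([-u[1],u[0],0])
c=np.load('c5.npy',allow_pickle=True).item();c2=np.load('c2.npy',allow_pickle=True).item()
for x,y,z in((0,-72,38),(0,-75.5,31),(0,-77,38),(0,-80,66),(0,-75,66),(0,-78,45),(0,-90,66)):
    f=lambda C:proj(C,np.array([575,44,z])+v*y+u*x)
    print(y,z,'w5crop',((f(c)-[140,0])/.6).round(),'w2',f(c2).round())
a=cv2.imread('pics/w2.png')[20:140,300:470];b=cv2.imread('pics/w5.png')[150:270,230:400]
cv2.imwrite('pics/cmp.png',np.vstack([cv2.resize(i,None,fx=2.5*1,fy=2.5,interpolation=cv2.INTER_CUBIC) for i in(a,b)]))
E
```

```text
-72 38 w5crop [297. 359.] w2 [391.  74.]
-75.5 31 w5crop [297. 364.] w2 [389.  82.]
-77 38 w5crop [297. 373.] w2 [390.  84.]
-80 66 w5crop [297. 404.] w2 [399.  86.]
-75 66 w5crop [297. 388.] w2 [400.  75.]
-78 45 w5crop [297. 381.] w2 [392.  85.]
-90 66 w5crop [297. 434.] w2 [398. 106.]
```

View pics/cmp.png

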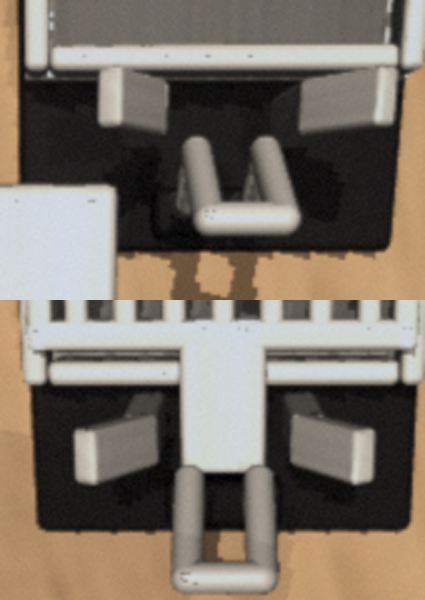

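Both wire noses (at (190,468) and (258,468) in the crop) have sprung back to their 72 mm position over the ear end. The cover's box is unchanged within network noise. Handing in.

```bash
python3 -c "
from h import *
print(manip.close_job())"
```

```text
the job is handed in; nothing more can be done
None
```

I gripped the steel grate by its handle, lowered its ears into the tray slots, pressed it home and let go. I handed in at about 7.7 s, with the gripper clear of everything.

**Seating:**
- The push force was about 19 N at the clips and had dropped away 10 mm lower. The grate then stopped hard at about 25 N.
- The tool stopped at z = 35.2 mm, against the 35.4 mm expected for the grate home on the rim.
- In the last wrist pictures the plate lies flat on the rim, and the near clip's noses are back over the ear.

**Less certain:**
- I checked the far clip only in a coarser picture, where it also looked closed.
- The grate sits about 1.5–2.5 mm off my estimate of the tray centre along the tray's y. The camera calibration is good to about 2 mm.

**Cover and look-alikes:** the cover's detection box moved no more than 4 pixels, about what the network's own error would give. I never touched the brown and red grates.

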